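# Unstack the measured parts onto their storage pads

## Task

The measured parts are stacked on the granite block: take the stack apart from the top, one part at a time, and set each one flat and upright on the white pad that shows its own outline (small round for the bush, hexagon for the nut, large round for the disc, square for the flange), centred on the outline, in any turn, before you take the next. Set the parts down, do not drop them, and leave the micrometer on its stand where it is.

Things in the scene. Friction and masses are not known exactly. Their poses are not given: they have to be found in the camera images.
- granite: black granite block that the stack stands on, 100 x 100 mm, 30 mm high, fixed. Origin: centre of its underside, on the bench; z up
- flange: square aluminium flange, 60 x 60 mm, 18 mm thick, four small screw holes at its corners, about 0.17 kg; the lowest part of the stack, lying on the granite block. Origin: centre of its underside; z up; x and y along its edges
- disc: round dark steel disc, 48 mm in diameter, 16 mm thick, about 0.2 kg; lies on the square flange. Origin: centre of its underside; z up
- nut: hexagonal brass nut, 36 mm across the flats (41.6 mm over the corners), 16 mm thick, about 0.13 kg; lies on the round disc. Origin: centre of its underside; z up; its y axis is square to one pair of flats (the other pairs are 60 degrees round), its x axis runs through two corners
- bush: round steel bush standing upright, 22 mm in diameter, 30 mm high, about 0.07 kg; the top of the stack, standing on the nut. Origin: centre of its underside; z up
- pad_flange: white laminate pad fixed to the bench, 90 x 90 mm and 10 mm thick (its flat top, without rim or recess, is 10 mm above its origin), with a black square patch of 66 mm (edges along x and y) in the middle of its top, level with it. Origin: centre of the underside; z up; x and y along its edges. All four pads have the same size; only the black patch tells them apart
- pad_disc: white laminate pad fixed to the bench, 90 x 90 mm and 10 mm thick (its flat top, without rim or recess, is 10 mm above its origin), with a large black round patch of 54 mm diameter in the middle of its top, level with it. Origin: centre of the underside; z up; x and y along its edges. All four pads have the same size; only the black patch tells them apart
- pad_nut: white laminate pad fixed to the bench, 90 x 90 mm and 10 mm thick (its flat top, without rim or recess, is 10 mm above its origin), with a black hexagonal patch, 42 mm across the flats (its y axis square to one pair of flats) in the middle of its top, level with it. Origin: centre of the underside; z up; x and y along its edges. All four pads have the same size; only the black patch tells them apart
- pad_bush: white laminate pad fixed to the bench, 90 x 90 mm and 10 mm thick (its flat top, without rim or recess, is 10 mm above its origin), with a small black round patch of 28 mm diameter in the middle of its top, level with it. Origin: centre of the underside; z up; x and y along its edges. All four pads have the same size; only the black patch tells them apart
- micrometer: bystander: grey outside micrometer on its blue stand, loose, about 0.9 kg, 135 mm long along its x, 60 mm wide, 105 mm high. Origin: centre of the stand's underside; z up
There are look-alikes about, which are no part of the job. Leave any orange look-alike of the pad_flange alone.

How it is judged (in metres and radians):
On the way, in this order (a step that is already met when the one before it is completed fails the run):
1. the bush rests, released, on its own pad, the rest of the stack still on the granite block (horizontal distance between bush and pad_bush below 0.012 m and z of bush in the frame of pad_bush between 0.006 and 0.014 m and angle between bush's own z axis and vertical below 0.1 rad and linear speed of bush below 0.02 m/s and contact force between bush and the fingers below 0.05 N and horizontal distance between each of nut, disc, flange and granite below 0.06 m and z of flange in the frame of granite below 0.036 m), for 0.2 s.
2. the hexagon nut rests, released, on its own pad, the rest of the stack still on the granite block (horizontal distance between nut and pad_nut below 0.012 m and z of nut in the frame of pad_nut between 0.006 and 0.014 m and angle between nut's own z axis and vertical below 0.1 rad and linear speed of nut below 0.02 m/s and contact force between nut and the fingers below 0.05 N and horizontal distance between each of disc, flange and granite below 0.06 m and z of flange in the frame of granite below 0.036 m), for 0.2 s.
3. the round disc rests, released, on its own pad, the rest of the stack still on the granite block (horizontal distance between disc and pad_disc below 0.012 m and z of disc in the frame of pad_disc between 0.006 and 0.014 m and angle between disc's own z axis and vertical below 0.1 rad and linear speed of disc below 0.02 m/s and contact force between disc and the fingers below 0.05 N and horizontal distance between flange and granite below 0.06 m and z of flange in the frame of granite below 0.036 m), for 0.2 s.
4. the square flange rests, released, on its own pad (horizontal distance between flange and pad_flange below 0.012 m and z of flange in the frame of pad_flange between 0.006 and 0.014 m and angle between flange's own z axis and vertical below 0.1 rad and linear speed of flange below 0.02 m/s and contact force between flange and the fingers below 0.05 N), for 0.2 s.
At the end, for the whole second after the job is handed in: The bush, the nut, the disc and the flange each lie on the pad with their own outline, centre within 12 mm of the pad's centre, flat on its top (within 4 mm in height, tilted less than 0.1 rad), released and at rest (all of step 4 and horizontal distance between bush and pad_bush below 0.012 m and z of bush in the frame of pad_bush between 0.006 and 0.014 m and angle between each of bush, nut, disc's own z axis and vertical below 0.1 rad and linear speed of each of bush, nut, disc below 0.02 m/s and contact force between each of bush, nut, disc and the fingers below 0.05 N and horizontal distance between nut and pad_nut below 0.012 m and z of nut in the frame of pad_nut between 0.006 and 0.014 m and horizontal distance between disc and pad_disc below 0.012 m and z of disc in the frame of pad_disc between 0.006 and 0.014 m); the robot touches nothing.
It fails at once if the micrometer on its stand is pushed more than 15 mm (distance of micrometer from where it was at the start of the episode above 0.015 m).
It fails at once if the bush is dropped or thrown (faster than 0.6 m/s out of the gripper, a fall of about 18 mm) (contact force between bush and the fingers below 0.02 N and linear speed of bush above 0.6 m/s).
It fails at once if the hexagon nut is dropped or thrown (faster than 0.6 m/s out of the gripper, a fall of about 18 mm) (contact force between nut and the fingers below 0.02 N and linear speed of nut above 0.6 m/s).
It fails at once if the round disc is dropped or thrown (faster than 0.6 m/s out of the gripper, a fall of about 18 mm) (contact force between disc and the fingers below 0.02 N and linear speed of disc above 0.6 m/s).
It fails at once if the square flange is dropped or thrown (faster than 0.6 m/s out of the gripper, a fall of about 18 mm) (contact force between flange and the fingers below 0.02 N and linear speed of flange above 0.6 m/s).
It also fails if it takes over 107 s, if anything falls off the work surface, if the arm or the gripper's body presses on something with over 40 N, if the wrist force passes 120 N, or if a joint passes its speed limit or range.

## Robot

A 7-joint arm with a two-finger parallel gripper is mounted at the origin on the work surface. World frame = base frame: x ahead of the robot, y to its left, z up, the work surface at z = 0. Lengths are in mm, angles in rad, forces in N, time in s.
With the tool pointing down it reaches from about 350 to 900 mm from the base axis. Payload 8.1 kg.
Tool frame: the origin (TCP) lies at the very end of the fingers, on their centre line; the grasp point (between the pads) lies 19 mm behind it (grip_depth is the distance from the TCP to the grasp point, in mm); z points along the fingers, y is the line along which they close (so a half turn about z gives the same grasp; the last joint's range is limited). The gripper opens to 85 mm and grips with 20 to 120 N. Pads are 22 mm wide; open, the fingers measure 114 mm over their backs; the gripper's body (76 mm by 85 mm) begins 54 mm behind the grasp point. The pads swing forward as they close: fully open they stand 13 mm farther back than shut.
Start: joints at [1.139, 0.434, 0.025, 1.573, -0.012, 1.134, -0.075], TCP at [201.794, -591.541, 231.323] pointing down, gripper open.
Joint ranges: [-2.62, 2.62], [-0.44, 2.09], [-1.27, 1.32], [0.08, 2.57], [-1.32, 4.46], [0.12, 2], [-2.74, 2.74]. Speed limits (rad/s): [2.22, 2.22, 3.01, 3.01, 3.14, 3.14, 3.14].

## Interface

Orientations are given as a unit quaternion [x, y, z, w].
In Python, from station import sense, grab_frame, hand_in, search_frame, grip_depth gives the robot as it stands.
- The arm moves only by the shell command python3 -m handwheel 'ROWS' [OPENING] [FORCE]. ROWS is a JSON object of lists of equal length, an entry for each row: "linear": the shift along the world's x, y, z in mm, a list of three; "yaw": the turn about the world's z in rad. In form: {"linear": [[dx, dy, dz], ...], "yaw": [yaw, ...]}. A call has 1 to 20 rows; each row shifts and turns the commanded pose from where the row before left it; what a row does not reach is not made up. A row lasts 1/8 s, in which the tool goes at most 62.5 mm and 10.7 degrees, less where a joint would pass 70% of its speed; a pose out of reach is approached as far as the arm can. A call is refused whole if a number of a shift passes 62.5 or a number of a turn 0.188, either way. A call with a gripper value outside its range is refused whole. OPENING is the opening, from 0 (shut) to 1 (fully open), set as the call begins (- or left out, the last holds). The fingers move at their own pace and stop on an object; FORCE is the grip in N (left out, the last holds). Time passes only in rows, so rows that do not move let the fingers close. It gives the time, the measured TCP pose, the force, the opening and the grip force at its end, in the units of the state.
- sense(): the state, without advancing time (a new reading comes with each control period).
- grab_frame(name): name is "side" or "top"; returns a dict with "img" (420x560x3 uint8, red, green, blue), "mtx" (3x3 intrinsics, pixels), "R" (3x3) and "t" (3): a world point X has camera coordinates R X + t. Camera axes: x right, y down, z forward; pixel columns grow to the right and rows downward; lengths in mm; the calibration is good to about 2 mm. A picture is of the moment at which its call begins. There is no depth.
- hand_in(): hands the job in; it is judged then, once.
Trained networks look in a picture, given as the dict that the camera call returned (one of the last four; its "shot" number tells which), for a name from the list of things; names that differ only in an ending like _2 or _b are one class to them, and where a whole thing is asked for, a point or a joint stands for the part that bears it (a point fixed in the world has none). Each returns a list of dicts, best first, with "score" (0 to 1); they miss things now and then, are a little off and sometimes report something else, mostly with a low value. They report only what shows in the picture. A call takes as long as a camera call. They do not tell look-alikes from the thing itself.
- search_frame(picture, target): "position" ([column, row] in pixels, amid what is visible of it).
The state is a dict: "clock": time; "joints": joint angles; "qvel": joint speeds; "joint_efforts": joint torques, N m; "position": TCP position; "ee_rot": TCP orientation; "wrist_force": force on the tool from outside, world axes, zero at the start; "torque": the same for the moment, N m; "grip_width": finger opening in mm; "grasp_force": force on a finger pad.
Only numpy, scipy, OpenCV 4.12 (cv2) and the standard library are available. Lean on these libraries where they do the work, as an engineer would, in place of code of your own. Each camera call takes 0.05 s, during which the arm holds its last target. There are 200 camera calls.

## Working session

There is one attempt and no reset: what is moved stays moved. The work goes in short steps, Python scripts to look and compute and a shell command to move; the robot and the scene stay as the last step left them, time stands still between calls to the robot, and variables do not carry over. Pictures are saved under pics/ and viewed, at most 14 in all, crops included, and the job is handed in when it is done.

```bash
mkdir -p pics; python3 - <<'E'
from station import *
import cv2
s=sense();print(s['clock'],s['position'],s['ee_rot'],s['grip_width'])
for n in('top','side'):
    p=grab_frame(n);cv2.imwrite(f'pics/{n}0.png',p['img'][:,:,::-1]);print(p['mtx'],p['R'],p['t'])
    for k in('bush','nut','disc','flange','granite','pad_bush','pad_nut','pad_disc','pad_flange','micrometer'):
        print(n,k,[(round(d['score'],2),[round(float(v)) for v in d['position']]) for d in search_frame(p,k)][:5])
E
```

```text
0.0 [ 201.62523331 -591.04574457  230.54179323] [ 9.86521719e-01  1.63628512e-01 -1.82863782e-04 -7.58143227e-04] 85.43033124677793
[[497.7817246    0.         279.47981704]
 [  0.         497.7817246  214.10915166]
 [  0.           0.           1.        ]] [[ 0.02049836 -0.9992973   0.03138016]
 [-0.99830494 -0.02216785 -0.05381297]
 [ 0.05447079 -0.03022389 -0.99805784]] [ -92.78589096  524.17227367 1087.5311078 ]
top bush [(0.63, [272, 237])]
top nut [(0.74, [271, 232])]
top disc [(0.72, [277, 244]), (0.72, [318, 174])]
top flange [(0.95, [285, 240])]
top granite [(0.76, [267, 222]), (0.65, [157, 235])]
top pad_bush [(0.73, [198, 170]), (0.3, [280, 246])]
top pad_nut [(0.85, [155, 236])]
top pad_disc [(0.65, [315, 176]), (0.23, [199, 169])]
top pad_flange [(0.89, [368, 246]), (0.62, [396, 166])]
top micrometer [(0.67, [118, 154])]
[[457.8341452    0.         285.12077565]
 [  0.         457.8341452  212.93013833]
 [  0.           0.           1.        ]] [[-0.85342713 -0.52120375 -0.00296465]
 [-0.33755839  0.55703941 -0.75878945]
 [ 0.39713533 -0.64657076 -0.65132924]] [442.55481674 267.13081638 942.30114676]
side bush [(0.37, [309, 243])]
side nut [(0.51, [313, 220])]
side disc []
side flange [(0.72, [314, 232]), (0.64, [315, 227])]
side granite [(0.83, [308, 243])]
side pad_bush [(0.79, [224, 258])]
side pad_nut [(0.77, [258, 308])]
side pad_disc [(0.9, [286, 200])]
side pad_flange [(0.9, [353, 194]), (0.82, [379, 169]), (0.58, [307, 170])]
side micrometer [(0.68, [172, 298])]
```

View pics/top0.png

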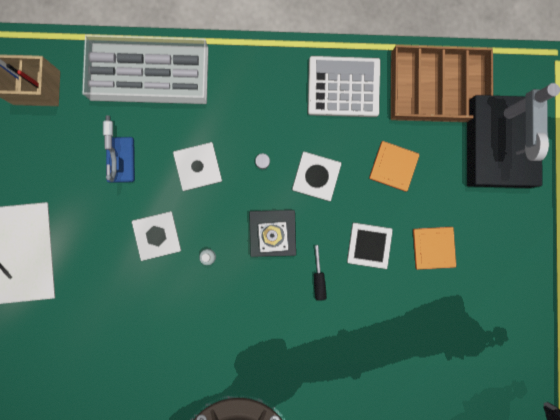

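View pics/side0.png

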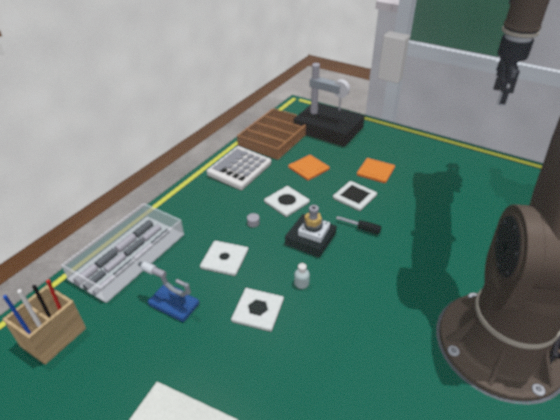

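Top view: the pads sit at bush (197,167), nut (156,236), disc (317,176) and flange (370,246, white). The stack is at about (272,234). The orange squares at (395,165) and (435,248) are the look-alikes. Next I'll measure pads and stack.

```bash
cat > h.py <<'E'
from station import *
import cv2, numpy as np
def unproj(p,uv,z):
    R,t,K=map(np.asarray,(p['R'],p['t'],p['mtx']))
    d=R.T@np.linalg.inv(K)@np.array([uv[0],uv[1],1.]); c=-R.T@t
    return c+d*(z-c[2])/d[2]
def proj(p,X):
    q=p['mtx']@(np.asarray(p['R'])@np.asarray(X,float)+p['t']); return q[:2]/q[2]
E
python3 - <<'E'
from h import *
print(grip_depth, grip_depth() if callable(grip_depth) else '')
p=grab_frame('top')
im=p['img'];g=im.min(2)
w=(g>150).astype(np.uint8)
cs,h=cv2.findContours(w,cv2.RETR_CCOMP,cv2.CHAIN_APPROX_NONE)
for i,c in enumerate(cs):
    if cv2.contourArea(c)<800 or h[0][i][3]>=0: continue
    q=np.array([unproj(p,x[0],10)[:2] for x in c],np.float32)
    r=cv2.minAreaRect(q); m=cv2.moments(c)
    print('outer',np.round(np.mean(c[:,0],0)),np.round(r[0],1),np.round(r[1],1),round(r[2],1))
    j=h[0][i][2]
    while j>=0:
        if cv2.contourArea(cs[j])>60:
            q=np.array([unproj(p,x[0],10)[:2] for x in cs[j]],np.float32); r=cv2.minAreaRect(q); print('   hole',np.round(r[0],1),np.round(r[1],1),round(r[2],1))
        j=h[0][j][0]
cv2.imwrite('pics/st.png',cv2.resize(im[195:275,230:320,::-1],None,fx=7,fy=7,interpolation=cv2.INTER_CUBIC))
for uv,z in(((272,234),48),((272,234),110)): print(unproj(p,uv,z))
s=grab_frame('side');cv2.imwrite('pics/ss.png',cv2.resize(s['img'][190:265,270:350,::-1],None,fx=7,fy=7,interpolation=cv2.INTER_CUBIC))
E
```

```text
18.700000000000003 
outer [370. 245.] [ 461.  -284.6] [89.4 90.5] 82.5
   hole [ 460.9 -284.9] [70.5 69.4] 82.5
outer [156. 236.] [473.1 190. ] [90.5 89.4] 15.0
   hole [472.5 191.2] [43.8 47.8] 46.7
outer [ 24. 255.] [430.5 475.2] [209.9 116. ] 6.8
outer [317. 176.] [ 614.1 -163. ] [89.3 90.7] 74.9
   hole [ 614.3 -163.6] [55.5 54.4] 46.1
outer [197. 166.] [629.7 104.2] [90.4 89.4] 15.6
   hole [629.6 104.2] [28.5 28.3] 46.3
outer [344.  86.] [ 821.7 -222.2] [133.3 159.7] 0.2
   hole [ 774.1 -168.3] [20.6 22.7] 1.0
   hole [ 796.9 -167.9] [20.7 22.7] 1.0
   hole [ 818.8 -167.6] [18.4 22.9] 1.7
   hole [ 844.1 -168.3] [23.1 25. ] 1.0
outer [135.  71.] [837.2 219.1] [128.2 261.1] 0.6
   hole [809.6 137.4] [18.2 60.3] 1.7
   hole [804.5 197.6] [15.7 58.5] 11.4
   hole [809.1 261.1] [63.  19.8] 87.9
   hole [832.9 135. ] [20.1 61. ] 13.8
   hole [838.7 229.7] [ 22.8 122.3] 1.8
   hole [869.1 137. ] [27.5 60.5] 1.8
   hole [868.2 198.5] [25.2 62.5] 1.8
outer [499.  24.] [ 988.2 -565.2] [ 89.9 221.7] 1.9
   hole [ 971.2 -628.3] [40.4 34.8] 6.8
   hole [ 978.2 -512.9] [48.5 28.1] 11.2
outer [259.  14.] [976.4 -22.8] [ 74.9 454.1] 1.9
   hole [1004.6 -208.6] [38.8 19. ] 64.8
outer [119.  11.] [972.6 305.4] [ 57.8 265.3] 2.1
[481.18636353 -65.41681683  48.        ]
[480.30212976 -64.41966919 110.        ]
```

View pics/st.png

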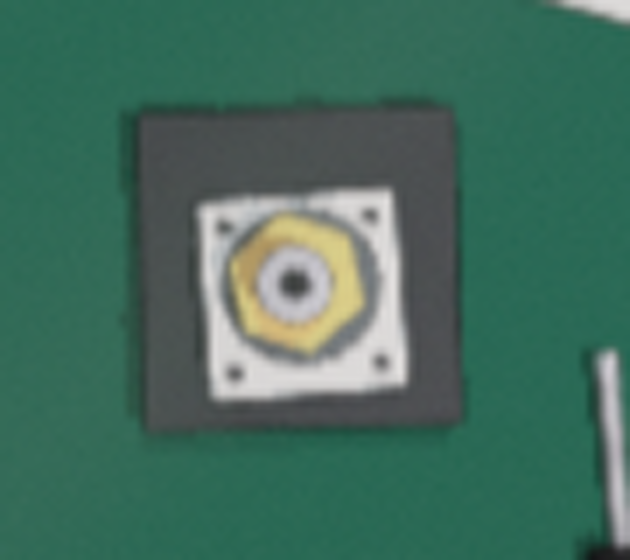

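View pics/ss.png

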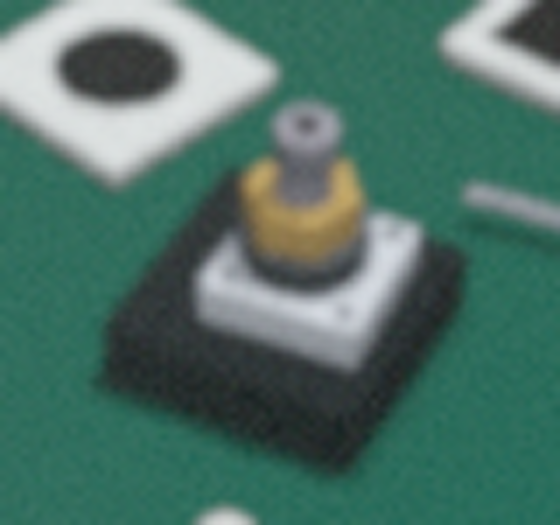

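The stack is upright and close to concentric. The flange is turned about 4°, and the nut's top and bottom corners point to about 10°. I'll compute positions from those crop pixels.

```bash
python3 - <<'E'
from h import *
p=grab_frame('top')
px=lambda x,y:(230+(x+.5)/7-.5,195+(y+.5)/7-.5)
def c(l,z,per=None):
    q=np.array([unproj(p,px(*x),z)[:2] for x in l]);print(np.round(q.mean(0),1),'size',np.linalg.norm(q[0]-q[len(q)//2]))
    e=q[len(q)//2]-q[0];print('  dir deg',np.degrees(np.arctan2(e[1],e[0])))
c([(256,284),(333,284)],110);c([(294,248),(294,324)],110)
c([(285,211),(311,356)],80);c([(229,265),(365,292)],80)
c([(222,284),(381,284)],64)
c([(198,203),(391,188),(407,385),(213,400)],48)
c([(138,110),(452,105),(462,428),(148,428)],30)
s=sense();print(s['clock'],s['position'],s['joints'])
E
```

```text
[478.  -63.8] size 22.22413978733029
  dir deg -88.803947978005
[477.4 -63.6] size 21.916020425885936
  dir deg -178.7758611136717
[478.5 -65.2] size 43.75582943140228
  dir deg -168.60603127766095
[480.  -64.9] size 41.219151509993914
  dir deg -100.0208277381445
[478.6 -66.6] size 47.994763201433074
  dir deg -88.80394797800497
[475.8 -67.2] size 84.89544714136589
  dir deg -129.8180274909912
[484.2 -66.7] size 141.46607964138414
  dir deg -133.2350187496396
1.25 [ 201.78555957 -591.56046354  231.33732656] [ 1.13940692  0.43448927  0.02501976  1.57318043 -0.0116006   1.13398862
 -0.07508339]
```

```bash
python3 -m handwheel '{"linear":[[12,22,0],[23,44,0],[23,44,0],[23,44,0],[23,44,0],[23,44,0],[23,44,0],[23,44,0],[23,44,0],[23,44,0],[23,44,0],[23,44,0],[11,22,0],[0,0,0],[0,0,0]],"yaw":[0,0,0,0,0,0,0,0,0,0,0,0,0,0,0]}' 0.6
```

```text
clock: 3.12
position: [477.4, -64.4, 231.3]
ee_rot: [0.987, 0.163, -0.0, 0.0]
wrist_force: [0.4, 0.5, -0.6]
grip_width: 51.0
grasp_force: 0.0
```

```bash
python3 -m handwheel '{"linear":[[0.3,0.7,-20],[0,0,-30],[0,0,-30],[0,0,-30],[0,0,-20],[0,0,-10],[0,0,-5],[0,0,0],[0,0,0]],"yaw":[0,0,0,0,0,0,0,0,0]}' && python3 -m handwheel '{"linear":[[0,0,0],[0,0,0],[0,0,0],[0,0,0],[0,0,0],[0,0,0],[0,0,0],[0,0,0]],"yaw":[0,0,0,0,0,0,0,0]}' 0 30
```

```text
clock: 4.25
position: [478.6, -62.9, 87.0]
ee_rot: [0.987, 0.164, 0.001, 0.0]
wrist_force: [-1.0, 0.5, 0.2]
grip_width: 51.3
grasp_force: 0.0
clock: 5.25
position: [478.3, -62.8, 86.7]
ee_rot: [0.987, 0.164, 0.0, 0.0]
wrist_force: [-0.8, 0.5, 5.0]
grip_width: 21.2
grasp_force: 29.2
```

```bash
python3 -m handwheel '{"linear":[[0,0,5],[0,0,15],[0,0,25],[0,0,15],[0,0,0]],"yaw":[0,0,0,0,0]}' && python3 - <<'E'
from h import *
p=grab_frame('top');cv2.imwrite('pics/a.png',cv2.resize(p['img'][180:280,220:330,::-1],None,fx=6,fy=6,interpolation=cv2.INTER_CUBIC))
s=grab_frame('side');
cv2.imwrite('pics/b.png',cv2.resize(s['img'][150:265,250:390,::-1],None,fx=5,fy=5,interpolation=cv2.INTER_CUBIC))
E
```

```text
clock: 5.88
position: [478.9, -62.9, 147.6]
ee_rot: [0.987, 0.164, 0.001, 0.0]
wrist_force: [0.6, -0.5, -1.3]
grip_width: 20.8
grasp_force: 29.4
```

View pics/b.png

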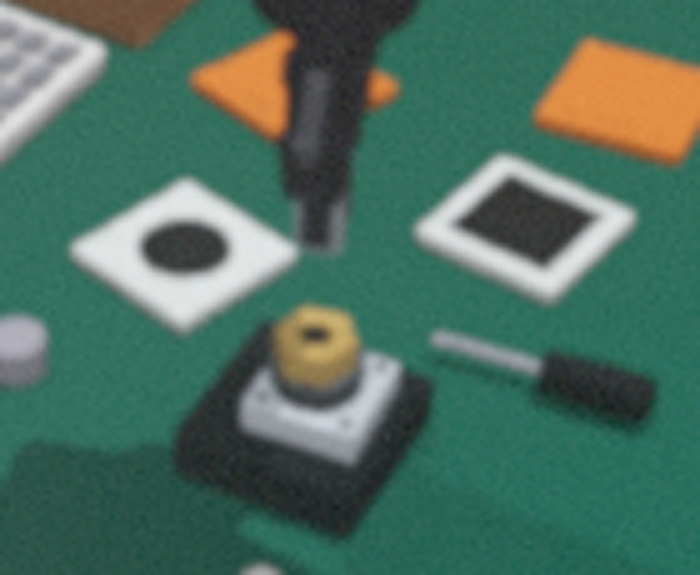

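The bush hangs upright in the fingers at (318,225), and the rest of the stack is intact. Now over to its pad.

```bash
python3 -m handwheel '{"linear":[[10,11,0],[22,24,0],[29,32,0],[29,32,0],[29,32,0],[22,24,0],[10,12,0],[0,0,0],[0,0,-20],[0,0,-30],[0,0,-30],[0,0,-20],[0,0,-10],[0,0,-6],[0,0,0],[0,0,0]],"yaw":[0,0,0,0,0,0,0,0,0,0,0,0,0,0,0,0]}'
```

```text
clock: 7.98
position: [629.6, 104.3, 31.1]
ee_rot: [0.987, 0.164, 0.001, -0.0]
wrist_force: [-0.7, 0.2, -0.5]
grip_width: 20.5
grasp_force: 29.4
```

```bash
python3 -m handwheel '{"linear":[[0,0,-5],[0,0,-4],[0,0,-2],[0,0,-1],[0,0,-1],[0,0,0],[0,0,0]],"yaw":[0,0,0,0,0,0,0]}'
```

```text
clock: 8.85
position: [629.1, 104.2, 17.4]
ee_rot: [0.987, 0.164, 0.0, 0.0]
wrist_force: [0.7, -0.0, -0.7]
grip_width: 20.9
grasp_force: 29.4
```

```bash
python3 - <<'E'
from h import *
for n in('side',):
    p=grab_frame(n);u,v=proj(p,(629,104,20)).astype(int);print(u,v)
    cv2.imwrite('pics/c.png',cv2.resize(p['img'][v-50:v+40,u-50:u+50,::-1],None,fx=6,fy=6,interpolation=cv2.INTER_CUBIC))
E
```

```text
223 253
```

View pics/c.png

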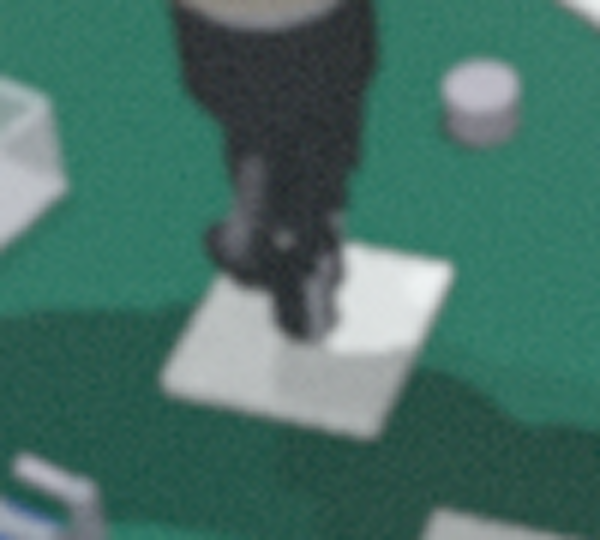

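The bush is over the pad at about (305,300) in the crop and centred, but not touching yet. I'll lower until it makes contact.

```bash
python3 -m handwheel '{"linear":[[0,0,-1],[0,0,0],[0,0,0]],"yaw":[0,0,0]}'; python3 -m handwheel '{"linear":[[0,0,-1],[0,0,0],[0,0,0]],"yaw":[0,0,0]}'
```

```text
clock: 9.28
position: [629.3, 104.2, 16.9]
ee_rot: [0.987, 0.164, 0.0, 0.0]
wrist_force: [-1.9, 0.2, 6.2]
grip_width: 21.1
grasp_force: 30.0
clock: 9.65
position: [629.4, 104.2, 16.8]
ee_rot: [0.987, 0.164, 0.0, 0.0]
wrist_force: [-4.4, -0.9, 14.5]
grip_width: 20.8
grasp_force: 31.0
```

Contact made. Release, rise, and look.

```bash
python3 -m handwheel '{"linear":[[0,0,1],[0,0,0],[0,0,0],[0,0,0],[0,0,5],[0,0,15],[0,0,30],[0,0,40],[0,0,30],[0,0,10],[0,0,0]],"yaw":[0,0,0,0,0,0,0,0,0,0,0]}' 0.6; python3 -m handwheel '{"linear":[[-10,-11,0],[-22,-24,0],[-29,-32,0],[-29,-32,0],[0,0,0]],"yaw":[0,0,0,0,0]}'
python3 - <<'E'
from h import *
p=grab_frame('top');a=cv2.resize(p['img'][130:210,150:240,::-1],None,fx=4,fy=4,interpolation=cv2.INTER_CUBIC)
b=cv2.resize(p['img'][200:270,232:312,::-1],None,fx=7,fy=7,interpolation=cv2.INTER_CUBIC)
o=np.zeros((490,360+560,3),np.uint8);o[:320,:360]=a;o[:,360:]=b;o=o[:, :]
cv2.imwrite('pics/d.png',cv2.resize(o,(800,426)))
cv2.imwrite('pics/nutcrop.png',b)
for r in search_frame(p,'bush')[:3]:print(r['score'],r['position'],unproj(p,r['position'],40))
E
```

```text
clock: 11.02
position: [629.4, 104.2, 147.1]
ee_rot: [0.987, 0.164, 0.001, 0.0]
wrist_force: [0.1, 0.3, 0.2]
grip_width: 51.3
grasp_force: 0.0
clock: 11.65
position: [535.5, 0.9, 145.0]
ee_rot: [0.987, 0.161, -0.002, 0.001]
wrist_force: [-0.8, 0.9, -0.4]
grip_width: 51.0
grasp_force: 0.0
```

View pics/d.png

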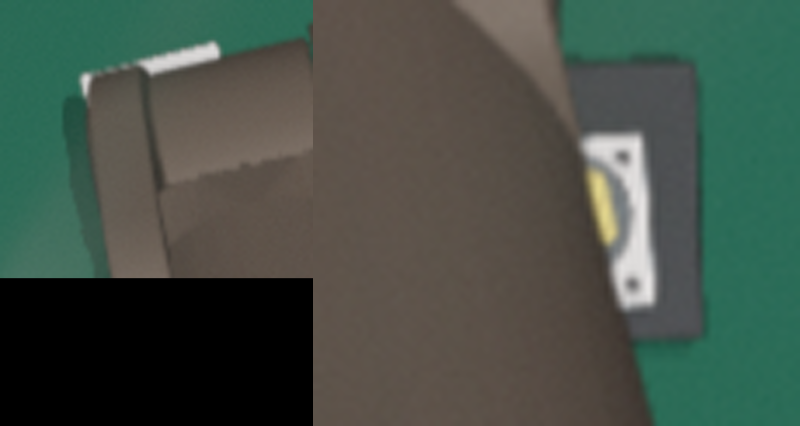

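The arm hides both the pad and the stack, so I'll swing it aside.

```bash
python3 -m handwheel '{"linear":[[-2,-15,5],[-5,-30,5],[-6,-45,5],[-7,-45,0],[-7,-45,0],[-7,-45,0],[-6,-30,0],[-5,-15,0],[0,0,0]],"yaw":[0,0,0,0,0,0,0,0,0]}' 0.7
python3 - <<'E'
from h import *
p=grab_frame('top');a=cv2.resize(p['img'][130:210,150:240,::-1],None,fx=4,fy=4,interpolation=cv2.INTER_CUBIC)
b=cv2.resize(p['img'][205:270,240:302,::-1],None,fx=7,fy=7,interpolation=cv2.INTER_CUBIC)
o=np.zeros((455,360+434,3),np.uint8);o[:320,:360]=a;o[:,360:]=b
cv2.imwrite('pics/e.png',o)
im=p['img'].astype(int)
m=((im[...,0]-im[...,2]>40)&(im[...,0]>110)).astype(np.uint8);m[:205]=0;m[270:]=0;m[:,:240]=0;m[:,302:]=0
c=max(cv2.findContours(m,0,1)[0],key=cv2.contourArea)
h=cv2.convexHull(c)[:,0]
q=np.array([unproj(p,x,80)[:2] for x in h])
print('nut',[np.round(v,1) for v in cv2.minAreaRect(q.astype(np.float32))[:2]])
from scipy.ndimage import zoom
for a in range(0,60,4):
    n=np.array([[np.cos(np.radians(a+k)),np.sin(np.radians(a+k))] for k in(0,60,120)]);d=q@n.T
    print(a,np.round(np.ptp(d,axis=0),1),end=';')
for r in search_frame(p,'bush')[:3]:print(r['score'],r['position'],unproj(p,r['position'],40))
E
```

```text
clock: 12.88
position: [493.8, -265.5, 161.2]
ee_rot: [0.987, 0.163, -0.0, -0.0]
wrist_force: [-0.7, 0.7, -0.5]
grip_width: 59.6
grasp_force: 0.0
nut [array([478.7, -65. ]), array([37.4, 37.5])]
0 [37.5 38.5 38.5];4 [37.9 39.  39.1];8 [38.4 39.3 39.5];12 [38.7 39.5 39.7];16 [38.8 39.4 39.7];20 [38.8 39.2 39.7];24 [38.5 38.7 39.5];28 [38.1 38.1 39.2];32 [37.8 37.4 38.6];36 [37.3 37.3 38. ];40 [36.7 37.  37.3];44 [35.8 36.8 37. ];48 [35.8 37.3 37.4];52 [36.9 37.8 37.6];56 [37.8 38.1 37.6];
```

View pics/e.png

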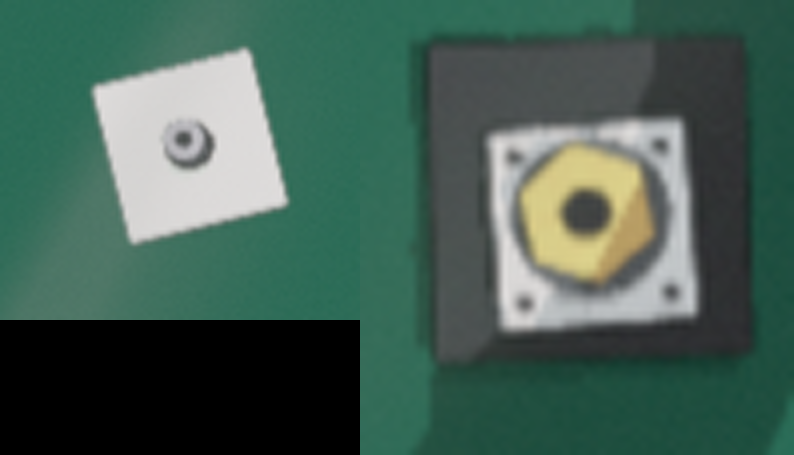

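The bush stands centred on its pad, with its top at (187,140) against a patch at about (190,145) in the crop. The nut is at (478.7, -65) with flat normals near -75°, so turn -0.07.

```bash
python3 -m handwheel '{"linear":[[-1,15,0],[-2,30,0],[-3,40,0],[-3,40,0],[-3,40,0],[-2,25,0],[-1,10,0],[0,0.5,0],[0,0,-15],[0,0,-25],[0,0,-25],[0,0,-15],[0,0,-8],[0,0,-4],[0,0,0],[0,0,0]],"yaw":[-0.035,-0.035,0,0,0,0,0,0,0,0,0,0,0,0,0,0]}' 0.65; python3 -m handwheel '{"linear":[[0,0,-1],[0,0,0],[0,0,0]],"yaw":[0,0,0]}'
```

```text
clock: 14.98
position: [479.5, -64.3, 69.9]
ee_rot: [0.992, 0.129, 0.001, 0.0]
wrist_force: [0.1, 0.5, -0.3]
grip_width: 55.6
grasp_force: 0.0
clock: 15.35
position: [479.2, -64.3, 68.4]
ee_rot: [0.992, 0.129, 0.0, 0.0]
wrist_force: [-0.2, -0.5, 0.3]
grip_width: 55.7
grasp_force: 0.0
```

```bash
python3 -m handwheel '{"linear":[[0,0,0],[0,0,0],[0,0,0],[0,0,0],[0,0,0],[0,0,0],[0,0,0]],"yaw":[0,0,0,0,0,0,0]}' 0 45; python3 -m handwheel '{"linear":[[0,0,4],[0,0,15],[0,0,25],[0,0,25],[0,0,10],[0,0,0],[0,0,0]],"yaw":[0,0,0,0,0,0,0]}'
python3 - <<'E'
from h import *
s=grab_frame('side');
cv2.imwrite('pics/f.png',cv2.resize(s['img'][150:265,250:370,::-1],None,fx=5,fy=5,interpolation=cv2.INTER_CUBIC))
E
```

```text
clock: 16.23
position: [479.1, -64.4, 68.6]
ee_rot: [0.992, 0.129, 0.0, 0.0]
wrist_force: [-1.7, -0.0, 5.0]
grip_width: 34.3
grasp_force: 44.9
clock: 17.1
position: [478.5, -64.4, 146.6]
ee_rot: [0.992, 0.129, -0.001, -0.0]
wrist_force: [0.2, 0.2, -1.1]
grip_width: 34.7
grasp_force: 45.1
```

View pics/f.png

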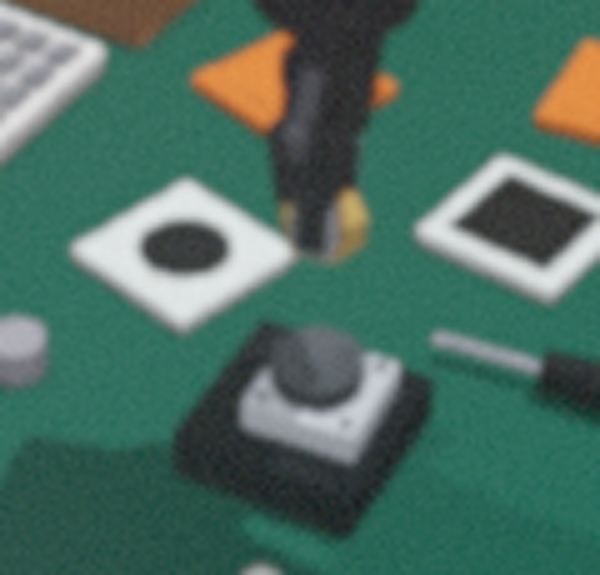

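The nut is held level at (325,225) and the disc stayed put. Now to the hexagon pad.

```bash
python3 -m handwheel '{"linear":[[0,15,0],[-1,30,0],[-1,40,0],[-1,45,0],[-1,45,0],[-1,40,0],[-0.7,25,0],[0,12,0],[0,3,0],[0,0,-20],[0,0,-35],[0,0,-35],[0,0,-20],[0,0,-8],[0,0,-4],[0,0,-4],[0,0,-2],[0,0,-1],[0,0,0],[0,0,0]],"yaw":[0,0,0,0,0,0,0,0,0,0,0,0,0,0,0,0,0,0,0,0]}'
```

```text
clock: 19.65
position: [473.5, 190.7, 18.5]
ee_rot: [0.992, 0.129, 0.0, -0.0]
wrist_force: [-0.7, -0.1, -1.3]
grip_width: 34.8
grasp_force: 45.1
```

```bash
python3 -m handwheel '{"linear":[[0,0,-1.5],[0,0,-1],[0,0,0],[0,0,0]],"yaw":[0,0,0,0]}'; python3 -m handwheel '{"linear":[[0,0,-1],[0,0,0],[0,0,0]],"yaw":[0,0,0]}'; python3 -m handwheel '{"linear":[[0,0,-1],[0,0,0],[0,0,0]],"yaw":[0,0,0]}'
```

```text
clock: 20.15
position: [473.4, 190.6, 15.8]
ee_rot: [0.992, 0.129, -0.0, 0.0]
wrist_force: [-0.0, 1.0, -0.9]
grip_width: 34.5
grasp_force: 45.1
clock: 20.52
position: [473.4, 190.6, 14.8]
ee_rot: [0.992, 0.129, -0.0, 0.0]
wrist_force: [0.2, -0.7, -1.7]
grip_width: 34.5
grasp_force: 45.1
clock: 20.9
position: [473.4, 190.7, 14.6]
ee_rot: [0.992, 0.129, 0.0, 0.0]
wrist_force: [-2.2, -1.8, 12.3]
grip_width: 34.2
grasp_force: 46.6
```

Contact. Release, rise and swing aside for a look.

```bash
python3 -m handwheel '{"linear":[[0,0,1],[0,0,0],[0,0,0],[0,0,0],[0,0,5],[0,0,15],[0,0,30],[0,0,40],[0,0,30],[0,0,10],[0,0,0]],"yaw":[0,0,0,0,0,0,0,0,0,0,0]}' 0.7; python3 -m handwheel '{"linear":[[1,-15,0],[1,-30,0],[1,-42,0],[2,-42,0],[2,-42,0],[2,-42,0],[2,-42,0],[2,-42,0],[2,-42,0],[2,-42,0],[2,-40,0],[1,-25,0],[0,-10,0],[0,0,0]],"yaw":[0,0,0,0,0,0,0,0,0,0,0,0,0,0]}' 0.8
python3 - <<'E'
from h import *
p=grab_frame('top');a=cv2.resize(p['img'][195:275,110:200,::-1],None,fx=4,fy=4,interpolation=cv2.INTER_CUBIC)
b=cv2.resize(p['img'][205:270,240:302,::-1],None,fx=7,fy=7,interpolation=cv2.INTER_CUBIC)
o=np.zeros((455,360+434,3),np.uint8);o[:320,:360]=a;o[:,360:]=b
cv2.imwrite('pics/g.png',o)
for k,z in(('nut',26),('disc',64),('flange',48)):
  for r in search_frame(p,k)[:3]:print(k,r['score'],r['position'],unproj(p,r['position'],z))
E
```

```text
clock: 22.28
position: [473.6, 190.7, 145.5]
ee_rot: [0.992, 0.129, 0.001, -0.0]
wrist_force: [0.4, 0.5, -0.8]
grip_width: 59.8
grasp_force: 0.0
clock: 24.02
position: [492.5, -265.5, 144.0]
ee_rot: [0.992, 0.128, -0.001, -0.0]
wrist_force: [-1.3, 0.7, 0.2]
grip_width: 68.3
grasp_force: 0.0
nut 0.5 [157.1, 235.4] [473.23007939 183.8212685   26.        ]
disc 0.81 [270.7, 236.0] [476.67979131 -62.50392173  64.        ]
flange 0.59 [117.1, 154.2] [645.06351372 270.06480485  48.        ]
flange 0.55 [269.4, 246.1] [455.1756701  -60.40086134  48.        ]
flange 0.49 [154.2, 234.7] [474.44372628 185.31910223  48.        ]
```

View pics/g.png

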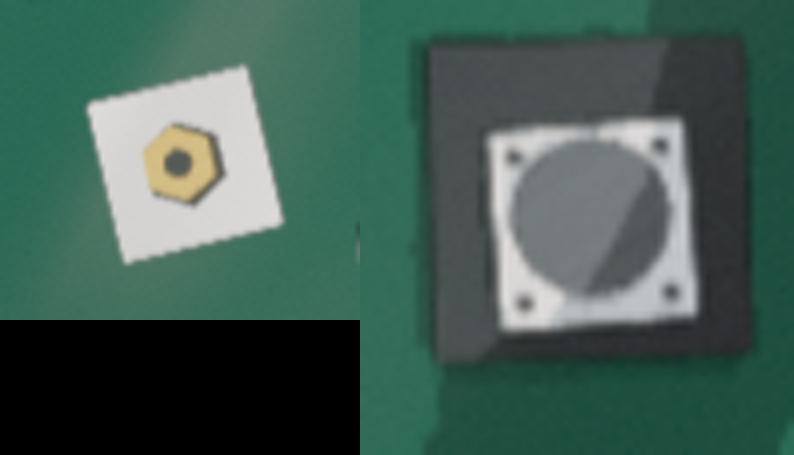

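The nut sits centred on its pad at (181,164) against a pad centre of (186,164), and the disc is at about (478,-66.5). Next the disc.

```bash
python3 -m handwheel '{"linear":[[-1,15,0],[-2,30,0],[-3,40,0],[-3,40,0],[-3,38,0],[-2,25,0],[-0.5,10,0],[0,1,0],[0,0,-15],[0,0,-25],[0,0,-25],[0,0,-13],[0,0,-8],[0,0,-4],[0,0,-1],[0,0,0],[0,0,0]],"yaw":[0,0,0,0,0,0,0,0,0,0,0,0,0,0,0,0,0]}'
```

```text
clock: 26.35
position: [479.2, -66.4, 54.2]
ee_rot: [0.992, 0.129, 0.0, 0.0]
wrist_force: [-0.2, -0.0, 0.1]
grip_width: 68.5
grasp_force: 0.0
```

```bash
python3 -m handwheel '{"linear":[[-1,0,-1.5],[0,0,0],[0,0,0],[0,0,0],[0,0,0],[0,0,0],[0,0,0],[0,0,0]],"yaw":[0,0,0,0,0,0,0,0]}' 0 60; python3 -m handwheel '{"linear":[[0,0,4],[0,0,15],[0,0,25],[0,0,25],[0,0,10],[0,0,0],[0,0,0]],"yaw":[0,0,0,0,0,0,0]}'
python3 - <<'E'
from h import *
s=grab_frame('side');
cv2.imwrite('pics/i.png',cv2.resize(s['img'][150:265,250:370,::-1],None,fx=5,fy=5,interpolation=cv2.INTER_CUBIC))
E
```

```text
clock: 27.35
position: [477.9, -66.4, 52.9]
ee_rot: [0.992, 0.129, 0.0, 0.0]
wrist_force: [-0.9, -0.5, 9.8]
grip_width: 45.7
grasp_force: 59.8
clock: 28.22
position: [477.3, -66.4, 130.6]
ee_rot: [0.992, 0.129, -0.001, -0.0]
wrist_force: [-0.3, 0.2, -1.6]
grip_width: 45.2
grasp_force: 61.6
```

View pics/i.png

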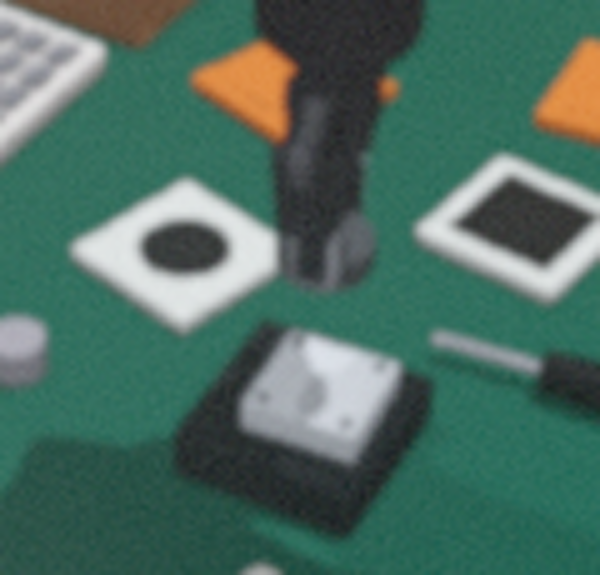

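The disc is held level at (330,250) and the flange is still on the granite. Now to the large round pad.

```bash
python3 -m handwheel '{"linear":[[8,-6,0],[16,-12,0],[28,-20,0],[32,-22,0],[28,-20,0],[16,-11,0],[8.5,-6,0],[0,0,0],[0,0,-20],[0,0,-30],[0,0,-30],[0,0,-16],[0,0,-8],[0,0,-4],[0,0,-2],[0,0,-2],[0,0,-1],[0,0,0],[0,0,0]],"yaw":[0,0,0,0,0,0,0,0,0,0,0,0,0,0,0,0,0,0,0]}'
```

```text
clock: 30.65
position: [614.4, -163.4, 18.4]
ee_rot: [0.992, 0.129, 0.0, 0.0]
wrist_force: [0.4, -0.5, -1.9]
grip_width: 45.3
grasp_force: 61.6
```

```bash
python3 -m handwheel '{"linear":[[0,0,-1.5],[0,0,-1],[0,0,0],[0,0,0]],"yaw":[0,0,0,0]}'; python3 -m handwheel '{"linear":[[0,0,-1],[0,0,0],[0,0,0]],"yaw":[0,0,0]}'; python3 -m handwheel '{"linear":[[0,0,-1],[0,0,0],[0,0,0]],"yaw":[0,0,0]}'
```

```text
clock: 31.15
position: [614.4, -163.3, 15.8]
ee_rot: [0.992, 0.129, -0.0, -0.0]
wrist_force: [-0.8, 0.5, -1.4]
grip_width: 45.6
grasp_force: 61.6
clock: 31.52
position: [614.5, -163.3, 15.1]
ee_rot: [0.992, 0.129, 0.0, 0.0]
wrist_force: [-2.1, 0.1, 3.2]
grip_width: 45.1
grasp_force: 62.2
clock: 31.9
position: [614.5, -163.4, 15.0]
ee_rot: [0.992, 0.129, 0.0, 0.0]
wrist_force: [-3.8, 0.8, 12.7]
grip_width: 45.2
grasp_force: 63.3
```

```bash
python3 -m handwheel '{"linear":[[0,0,1],[0,0,0],[0,0,0],[0,0,0],[0,0,5],[0,0,15],[0,0,30],[0,0,40],[0,0,30],[0,0,10],[0,0,0]],"yaw":[0,0,0,0,0,0,0,0,0,0,0]}' 0.8; python3 -m handwheel '{"linear":[[-14,-12,0],[-30,-25,0],[-40,-35,0],[-40,-35,0],[-30,-30,0],[-20,-20,0],[-10,-10,0],[0,0,0]],"yaw":[0,0,0,0,0,0,0,0]}' 1
python3 - <<'E'
from h import *
p=grab_frame('top');a=cv2.resize(p['img'][135:215,272:362,::-1],None,fx=4,fy=4,interpolation=cv2.INTER_CUBIC)
b=cv2.resize(p['img'][205:270,240:302,::-1],None,fx=7,fy=7,interpolation=cv2.INTER_CUBIC)
o=np.zeros((455,360+434,3),np.uint8);o[:320,:360]=a;o[:,360:]=b
cv2.imwrite('pics/j.png',o)
m=(p['img'].min(2)>125).astype(np.uint8);m[:205]=0;m[270:]=0;m[:,:240]=0;m[:,302:]=0
c=max(cv2.findContours(m,0,1)[0],key=cv2.contourArea)
q=np.array([unproj(p,x[0],48)[:2] for x in c],np.float32);print(cv2.minAreaRect(q))
for r in search_frame(p,'disc')[:3]:print(r['score'],r['position'],unproj(p,r['position'],26))
E
```

```text
clock: 33.28
position: [614.6, -163.4, 145.6]
ee_rot: [0.992, 0.129, 0.001, 0.0]
wrist_force: [-0.1, 1.1, -0.3]
grip_width: 68.3
grasp_force: 0.0
clock: 34.28
position: [429.2, -330.8, 144.2]
ee_rot: [0.992, 0.128, -0.001, -0.0]
wrist_force: [0.1, -0.2, -0.0]
grip_width: 85.6
grasp_force: 0.0
((475.80999755859375, -67.28359985351562), (61.50186538696289, 60.118309020996094), 5.389162540435791)
0.56 [315.6, 174.3] [ 615.31044062 -159.28122525   26.        ]
```

View pics/j.png

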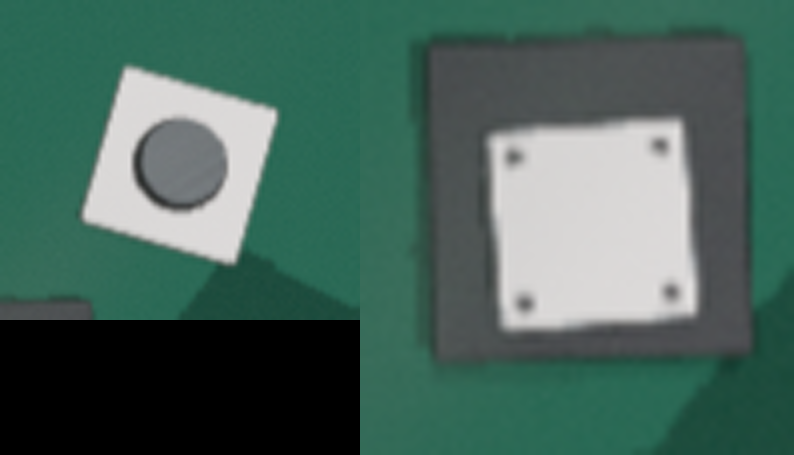

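The disc sits centred on its pad at (180,163). The flange is at (475.8,-67.3), turned 5.4°, so turn the gripper -0.164.

```bash
python3 -m handwheel '{"linear":[[3,15,0],[6,30,0],[8,45,0],[8,45,0],[8,45,0],[8,45,0],[4,25,0],[1.6,12,0],[0,1.5,0],[0,0,-15],[0,0,-25],[0,0,-25],[0,0,-20],[0,0,-10],[0,0,-7],[0,0,-3],[0,0,-1],[0,0,0],[0,0,0]],"yaw":[-0.04,-0.04,-0.04,-0.044,0,0,0,0,0,0,0,0,0,0,0,0,0,0,0]}'
```

```text
clock: 36.75
position: [477.2, -66.8, 39.2]
ee_rot: [0.999, 0.047, 0.0, 0.0]
wrist_force: [-0.5, -0.2, -0.4]
grip_width: 85.6
grasp_force: 0.0
```

```bash
python3 -m handwheel '{"linear":[[-1,0,-3],[0,0,-1],[0,0,0]],"yaw":[0,0,0]}'; python3 -m handwheel '{"linear":[[0,0,0],[0,0,0],[0,0,0],[0,0,0],[0,0,0],[0,0,0],[0,0,0],[0,0,0]],"yaw":[0,0,0,0,0,0,0,0]}' 0 70; python3 -m handwheel '{"linear":[[0,0,4],[0,0,15],[0,0,25],[0,0,25],[0,0,10],[0,0,0],[0,0,0]],"yaw":[0,0,0,0,0,0,0]}'
```

```text
clock: 37.12
position: [475.9, -66.9, 34.7]
ee_rot: [0.999, 0.047, -0.0, 0.0]
wrist_force: [-1.0, 0.2, -0.2]
grip_width: 85.7
grasp_force: 0.0
clock: 38.12
position: [476.1, -66.8, 35.4]
ee_rot: [0.999, 0.047, 0.0, 0.0]
wrist_force: [-2.6, 0.9, 9.6]
grip_width: 57.9
grasp_force: 73.5
clock: 39.0
position: [475.4, -66.9, 113.1]
ee_rot: [0.999, 0.047, -0.001, -0.0]
wrist_force: [0.4, -0.1, -2.8]
grip_width: 57.6
grasp_force: 75.5
```

```bash
python3 - <<'E'
from h import *
s=grab_frame('side');
cv2.imwrite('pics/k.png',cv2.resize(s['img'][150:265,250:370,::-1],None,fx=5,fy=5,interpolation=cv2.INTER_CUBIC))
E
```

```text
(no output)
```

View pics/k.png

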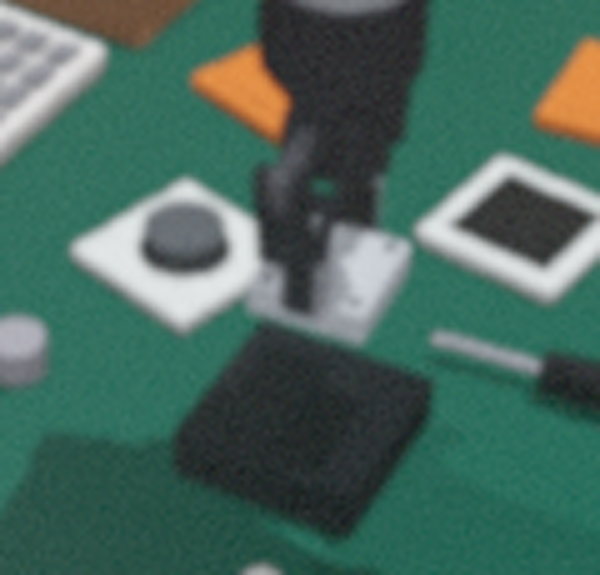

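The flange is held level at (330,275). Now to its white pad.

```bash
python3 -m handwheel '{"linear":[[-0.5,-12,0],[-2,-28,0],[-3,-42,0],[-3,-45,0],[-3,-42,0],[-2,-30,0],[-1,-14,0],[0,-5,0],[0,0,0],[0,0,-15],[0,0,-25],[0,0,-25],[0,0,-14],[0,0,-8],[0,0,-4],[0,0,-2],[0,0,-1],[0,0,0],[0,0,0]],"yaw":[0,0,0,0,0,0,0,0,0,0,0,0,0,0,0,0,0,0,0]}'
```

```text
clock: 41.42
position: [461.6, -284.9, 20.1]
ee_rot: [0.999, 0.047, 0.0, 0.0]
wrist_force: [-1.0, 0.5, -2.2]
grip_width: 57.5
grasp_force: 75.4
```

```bash
python3 -m handwheel '{"linear":[[0,0,-2],[0,0,-1],[0,0,-1],[0,0,0],[0,0,0]],"yaw":[0,0,0,0,0]}'; python3 -m handwheel '{"linear":[[0,0,-1],[0,0,0],[0,0,0]],"yaw":[0,0,0]}'; python3 -m handwheel '{"linear":[[0,0,-1],[0,0,0],[0,0,0]],"yaw":[0,0,0]}'
```

```text
clock: 42.05
position: [461.5, -284.9, 15.8]
ee_rot: [0.999, 0.047, -0.0, 0.0]
wrist_force: [0.5, -0.7, -1.5]
grip_width: 58.0
grasp_force: 75.4
clock: 42.42
position: [461.6, -284.9, 15.5]
ee_rot: [0.999, 0.047, 0.0, 0.0]
wrist_force: [-2.2, 1.1, 7.1]
grip_width: 58.0
grasp_force: 76.4
clock: 42.8
position: [461.6, -284.9, 15.4]
ee_rot: [0.999, 0.047, 0.0, 0.0]
wrist_force: [-5.6, 2.9, 20.1]
grip_width: 57.8
grasp_force: 77.9
```

Contact. Release, rise, and swing over the empty granite to view everything.

```bash
python3 -m handwheel '{"linear":[[0,0,1.5],[0,0,0],[0,0,0],[0,0,0],[0,0,0],[0,0,0],[0,0,5],[0,0,15],[0,0,30],[0,0,40],[0,0,30],[0,0,10],[0,0,0]],"yaw":[0,0,0,0,0,0,0,0,0,0,0,0,0]}' 1; python3 -m handwheel '{"linear":[[0,15,0],[0,30,0],[0,42,0],[0,42,0],[0,42,0],[0,35,0],[0,20,0],[0,10,0],[0,0,0]],"yaw":[0,0,0,0,0,0,0,0,0]}'
python3 - <<'E'
from h import *
p=grab_frame('top');cv2.imwrite('pics/l.png',cv2.resize(p['img'][120:300,90:450,::-1],None,fx=2.2,fy=2.2,interpolation=cv2.INTER_CUBIC))
E
```

```text
clock: 44.42
position: [461.7, -285.0, 146.1]
ee_rot: [0.999, 0.047, 0.001, 0.0]
wrist_force: [0.2, 0.2, 0.2]
grip_width: 85.2
grasp_force: 0.0
clock: 45.55
position: [461.0, -48.2, 144.8]
ee_rot: [0.999, 0.048, -0.001, -0.0]
wrist_force: [-0.4, -1.2, 0.2]
grip_width: 85.3
grasp_force: 0.0
```

View pics/l.png

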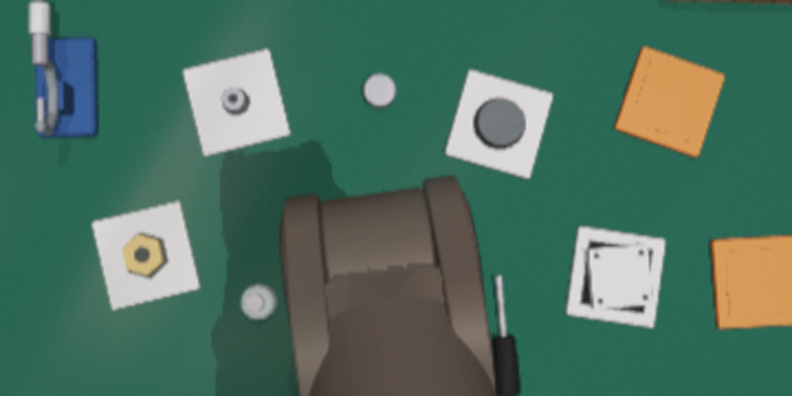

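All four parts are on their own pads, with offsets of only a few mm: bush (235,99), nut (145,255), disc (500,122), flange (621,279). Handing in.

```bash
python3 -c "
from station import *
print(hand_in())"
```

```text
the job is handed in; nothing more can be done
None
```

The bush, nut, disc and flange were each set flat on their own pads, about 3 mm or less off-centre in the last picture, the micrometer looked undisturbed, and the job was handed in at about 46 s; no verdict came back.

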